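Put three backup drives back into their own docks

TASK

The three backup drives have been put into the wrong docking stations: give each drive back to the dock of its own colour, seated fully down in the slot and upright. Every dock is occupied, so the wooden rest is free for parking a drive on the way. Lower the drives into the slots rather than dropping them, never lay one over, and leave the glass of brushes where it stands.

Things in the scene. Friction and masses are not known exactly. Their poses are not given: they have to be found in the camera images.
- drive_blue: portable backup drive, its edge and whole top in a blue bumper, upright; a rigid block 18 mm thick (its x), 80 mm wide (y), 112 mm tall (z), 0.14 to 0.28 kg; origin at the centre of its underside. Grip it across the 18 mm near the top. Home in a dock, its underside is on the slot's floor, 14 mm above the table, and its top 126 mm. Half a turn about z makes no difference
- drive_green: the same with a green bumper
- drive_red: the same with a red bumper
- dock_blue: black docking station, blue top plate, fixed; 74 (its x) by 124 (y) by 48 mm high; origin at the centre of its underside. One slot in the middle of its top, 21 mm (x) by 85 mm (y), floor 14 mm above the table, mouth bevelled 6 mm outwards at 45 degrees all round. No latch: a drive lifts straight out, goes in by its weight, and is home over the dock's origin, x along the dock's x
- dock_green: the same with a green top plate
- dock_red: the same with a red top plate
- drive_rest: block of pale wood, fixed to the table, 66 mm (its x) by 116 mm (its y) by 48 mm high, with the same bevelled slot in its middle (21 by 85 mm, floor 14 mm above the table); origin at the centre of its underside; empty at the start, a place to park a drive
- brush_glass: drinking glass with three paint brushes, loose, 200 mm tall over the brushes, about 70 mm wide (the brushes reach 109 mm); origin at the underside, within 10 mm of the glass's middle; not to be moved
Things that resemble listed ones, but are neither listed nor needed, are in the scene too. Leave any yellow look-alike of the drive_green alone.

How it is judged:
At the end, for the whole second after the job is handed in: Each drive stands in the dock of its own colour: its underside centred within 8 mm over the dock, less than 4 mm above the slot's floor, aligned with the slot and upright within 0.15 rad, and at rest (horizontal distance between drive_blue and dock_blue below 0.008 m and z of drive_blue in the frame of dock_blue below 0.018 m and angle between the x axis of drive_blue and the x axis of dock_blue, either way round below 0.15 rad and angle between each of drive_blue, drive_green, drive_red's own z axis and vertical below 0.15 rad and linear speed of each of drive_blue, drive_green, drive_red below 0.02 m/s and horizontal distance between drive_green and dock_green below 0.008 m and z of drive_green in the frame of dock_green below 0.018 m and angle between the x axis of drive_green and the x axis of dock_green, either way round below 0.15 rad and horizontal distance between drive_red and dock_red below 0.008 m and z of drive_red in the frame of dock_red below 0.018 m and angle between the x axis of drive_red and the x axis of dock_red, either way round below 0.15 rad); the robot touches nothing.
It fails at once if a drive was laid over (tilted more than 0.6 rad) (angle between any of drive_blue, drive_green, drive_red's own z axis and vertical above 0.6 rad).
It fails at once if a drive was dropped (faster than 0.6 m/s out of the fingers, a fall of about 2 cm) ((contact force between the fingers and drive_blue below 0.01 N and linear speed of drive_blue above 0.6 m/s) or (contact force between the fingers and drive_green below 0.01 N and linear speed of drive_green above 0.6 m/s) or (contact force between the fingers and drive_red below 0.01 N and linear speed of drive_red above 0.6 m/s)).
It fails at once if the glass of brushes was moved by more than 30 mm or tipped over (distance of brush_glass from where it was at the start of the episode above 0.03 m or angle between brush_glass's own z axis and vertical above 0.5 rad).
It also fails if it takes over 112 s, if anything falls off the work surface, if the arm or the gripper's body presses on something with over 40 N, if the wrist force passes 120 N, or if a joint passes its speed limit or range.

ROBOT

A 6-joint arm with a two-finger parallel gripper is mounted at the origin on the work surface; the furniture and walls round the work are solid. World frame = base frame: x ahead of the robot, y to its left, z up, the work surface at z = 0. Lengths are in m, angles in rad, forces in N, time in s.
With the tool pointing down it reaches from about 0.3 to 0.775 m from the base axis. Payload 14.6 kg.
Tool frame: the origin (TCP) lies at the very end of the fingers, on their centre line; the grasp point (between the pads) lies 19 mm behind it; z points along the fingers, y is the line along which they close (so a half turn about z gives the same grasp; the last joint's range is limited). The gripper opens to 94 mm and grips with 3 to 60 N. Pads are 16 mm wide; open, the fingers measure 119 mm over their backs; the gripper's body (75 mm by 177 mm) begins 78 mm behind the grasp point.
Start: joints at [1.039, 0.3, 1.521, -0, 1.321, -0.067], TCP at [0.247, 0.492, 0.205] pointing down, gripper open.
Joint ranges: [-3.03, 3.03], [-0.79, 2.21], [0.23, 2.52], [-1.04, 4.18], [0, 3.07], [-2.55, 2.55]. Speed limits (rad/s): [2.22, 2.22, 2.57, 3.14, 3.14, 3.14].

INTERFACE

Orientations are given as [roll, pitch, yaw] about the fixed x, y, z axes, in that order (R = Rz(yaw) Ry(pitch) Rx(roll)).
In Python, from station import ctrl gives the robot as it stands.
- The arm moves only by the tool carry_out, never from a script. Its argument "motion" is text: rows parted by semicolons, each of 7 numbers parted by spaces: the shift along the world's x, y, z in m, then the turn, a rotation vector about the world's x, y, z in degrees, then the closure in counts, from 0 (fully open) to 255 (shut). In form: dx dy dz wx wy wz hand; .... A call has 1 to 20 rows; each row shifts and turns the commanded pose from where the row before left it; what a row does not reach is not made up. A row lasts 1/12 s, in which the tool goes at most 41.7 mm and 7.16 degrees, less where a joint would pass 70% of its speed; a pose out of reach is approached as far as the arm can. A call is refused whole if a number of a shift passes 0.0417 or a number of a turn 7.16, either way. A call with a gripper value outside its range is refused whole. The fingers move at their own pace and stop on an object; "grip_force" is the grip in N (left out, the last holds). Time passes only in rows, so rows that do not move let the fingers close. It gives the time, the measured TCP pose, the force, the opening and the grip force at its end, in the units of the state.
- ctrl.get_obs(): the state, without advancing time (a new reading comes with each control period).
- ctrl.camera(name): name is "scene" or "top" or "wrist"; returns a dict with "pixels" (400x640x3 uint8, red, green, blue), "range_z" (400x640 float32, m along the optical axis (not along the pixel's ray), 0 where there is no reading), "K" (3x3 intrinsics, pixels), "position" and "attitude" of the camera in the world. Camera axes: x right, y up, looking along -z (the intrinsics and any distortion apply to the point x, -y, -z); pixel columns grow to the right and rows downward; lengths in m; the calibration is good to about 2 mm. A picture is of the moment at which its call begins.
- ctrl.hand_in(): hands the job in; it is judged then, once.
The state is a dict: "time_s": time; "qpos": joint angles; "joint_vel": joint speeds; "tau": joint torques, N m; "ee_pos": TCP position; "eef_rot": TCP orientation; "force": force on the tool from outside, world axes, zero at the start; "moment": the same for the moment, N m; "grip_width": finger opening in m; "grip_force": force on a finger pad.
Only numpy, scipy, OpenCV 4.12 (cv2) and the standard library are available. Lean on these libraries where they do the work, as an engineer would, in place of code of your own. Each camera call takes 0.05 s, during which the arm holds its last target. There are 200 camera calls.

## Working session

There is one attempt and no reset: what is moved stays moved. The work goes in short steps, Python scripts to look and compute and a tool call to move; the robot and the scene stay as the last step left them, time stands still between calls to the robot, and variables do not carry over. Pictures are saved under pics/ and viewed, at most 14 in all, crops included, and the job is handed in when it is done.

Besides the shell and the picture viewer there is one more tool, called after "Emit:" as a command line: name --argument value ..., lists and objects as JSON in quotes. carry_out: Moves the arm, as the interface text tells. Its arguments: {"type":"object","properties":{"motion":{"type":"string"},"grip_force":{"type":"number"}},"required":["motion"]}

```bash
ls; mkdir -p pics; cat > h.py <<'E'
import numpy as np, cv2
from station import ctrl
def cap(n):
    c=ctrl.camera(n); np.savez(f'/tmp/{n}.npz',**{k:np.asarray(v) for k,v in c.items()}); return c
def world(c):
    K=np.asarray(c['K']);z=np.asarray(c['range_z'])
    v,u=np.mgrid[0:z.shape[0],0:z.shape[1]]
    P=np.stack([(u-K[0,2])/K[0,0]*z,-(v-K[1,2])/K[1,1]*z,-z],-1)
    R=np.asarray(c['attitude'])
    if R.shape!=(3,3):
        from scipy.spatial.transform import Rotation as Ro
        R=Ro.from_euler('xyz',R).as_matrix() if R.size==3 else None
    return P@R.T+np.asarray(c['position'])
E
python3 - <<'E'
from h import *
for n in('top','scene'):
    c=cap(n); cv2.imwrite(f'pics/{n}0.png',c['pixels'][...,::-1]); print(n,c['K'],c['position'],c['attitude'],[k for k in c])
print(ctrl.get_obs())
E
```

```text
pics
top [[415.02218991   0.         322.72632131]
 [  0.         415.02218991 198.88022101]
 [  0.           0.           1.        ]] [0.3077471  0.08235347 1.3627755 ] [ 9.09146518e-02 -4.92603525e-04 -1.58801147e+00] ['pixels', 'range_z', 'K', 'position', 'attitude']
scene [[370.62802592   0.         319.81976922]
 [  0.         370.62802592 193.46709423]
 [  0.           0.           1.        ]] [ 0.05635811 -0.56457681  0.7014889 ] [ 0.86999712 -0.01052057 -0.50861937] ['pixels', 'range_z', 'K', 'position', 'attitude']
{'time_s': 0.1, 'qpos': array([ 1.03940943e+00,  3.00400251e-01,  1.52150544e+00, -3.06923338e-05,
        1.32069730e+00, -6.66094631e-02]), 'joint_vel': array([-0.0003759 , -0.00059915, -0.00228769, -0.00141611,  0.00067944,
        0.00062391]), 'tau': array([ 9.45560205e-04, -5.32639146e+01, -3.53283513e+01,  7.09014013e-02,
        2.35521037e-02, -9.77606578e-05]), 'ee_pos': array([0.24642079, 0.49145074, 0.20495719]), 'eef_rot': array([-3.14058257e+00, -3.75847828e-05,  2.67682281e+00]), 'force': array([ 0.50233287,  0.42277574, -0.58150962]), 'moment': array([-0.01439179, -0.00011164,  0.00600812]), 'grip_force': 0.0, 'grip_width': 0.09385854007098923}
```

View pics/top0.png

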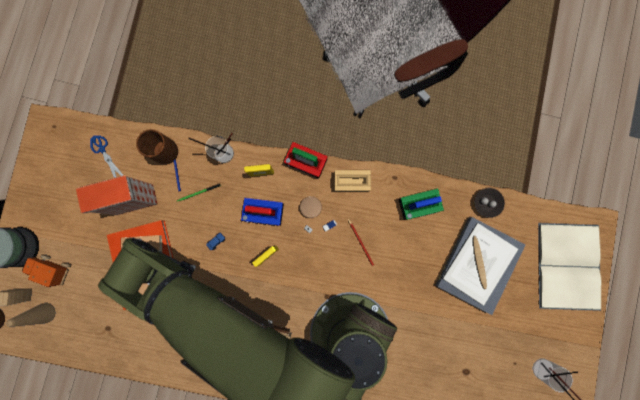

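View pics/scene0.png

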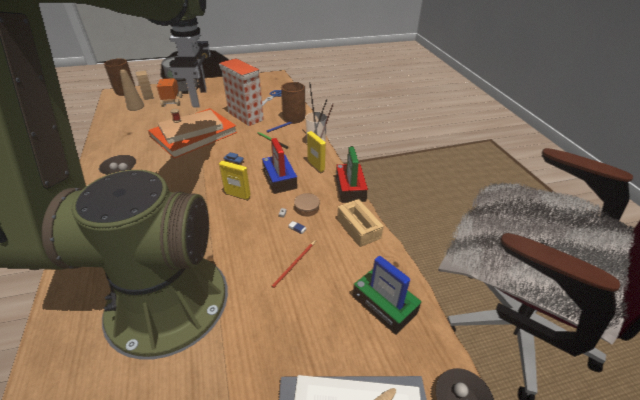

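The top view shows green drive in the red dock (305,160), red in the blue dock (262,211), blue in the green dock (421,204), the empty rest (352,181), yellow look-alikes at (258,170) and (264,256), and the brush glass at (220,150). Plan: blue→rest, green→green dock, red→red dock, blue→blue dock.

```bash
cat >> h.py <<'E'
def rect(P):
    (c,s,a)=cv2.minAreaRect((P*1000).astype(np.float32))
    if s[0]>s[1]: s=(s[1],s[0]); a+=90
    a=(a-90+90)%180-90   # direction of the short side... angle of rect x axis(short)
    return np.round(c,1),np.round(s,1),round(((a+90)%180)-90,1)
def fit(c,lo,hi,mask,box):
    W=world(c); m=mask&(W[...,2]>lo)&(W[...,2]<hi)
    u0,u1,v0,v1=box; b=np.zeros_like(m); b[v0:v1,u0:u1]=1; m=m&b
    n,l,st,_=cv2.connectedComponentsWithStats(m.astype(np.uint8))
    if n<2: return None
    k=1+np.argmax(st[1:,4]); m=l==k
    p=W[m]; q=p[:,:2]
    d=q-q.mean(0); w,V=np.linalg.eigh(d.T@d); 
    return len(p),'zmed',round(np.median(p[:,2])*1000,1),'mean',np.round(q.mean(0)*1000,1),'rect',rect(q)
def masks(c):
    h=cv2.cvtColor(np.ascontiguousarray(c['pixels']),cv2.COLOR_RGB2HSV).astype(int); s=(h[...,1]>120)&(h[...,2]>40); H=h[...,0]
    return dict(red=s&((H<6)|(H>174)),green=s&(H>50)&(H<85),blue=s&(H>100)&(H<130),any=np.ones_like(s),yel=s&(H>24)&(H<34))
E
python3 - <<'E'
from h import *
c=dict(np.load('/tmp/top.npz')); M=masks(c)
B=dict(dred=(275,335,135,185),dblue=(235,290,190,235),dgreen=(390,450,180,228),rest=(325,380,163,200))
for dk,dr in(('red','green'),('blue','red'),('green','blue')):
    b=B['d'+dk]
    print('dock',dk,fit(c,.035,.06,M[dk],b)); print(' any48',fit(c,.035,.06,M['any'],b)); print(' drive',dr,fit(c,.11,.14,M[dr],b),fit(c,.11,.14,M['any'],b))
print('rest',fit(c,.035,.06,M['any'],B['rest']))
W=world(c)
print('yel',fit(c,.05,.3,M['yel'],(235,285,155,185)),fit(c,.01,.3,M['yel'],(240,285,240,270)))
print('glass',fit(c,.03,.3,M['any'],(185,245,130,170)))
print('table z',np.median(W[150:160,400:440,2]), W[181,352],W[230,310])
E
```

```text
dock red (570, 'zmed', np.float64(46.8), 'mean', array([554.4, 131.7]), 'rect', (array([558.7, 133.7]), array([ 74.4, 123.1]), 65.5))
 any48 (647, 'zmed', np.float64(46.8), 'mean', array([554.8, 133.7]), 'rect', (array([559.3, 134.5]), array([ 74.8, 124.6]), 66.0))
 drive green (130, 'zmed', np.float64(124.9), 'mean', array([556.2, 132.7]), 'rect', (array([556.7, 133.2]), array([14.1, 75.4]), 65.3)) (162, 'zmed', np.float64(124.9), 'mean', array([558.3, 134. ]), 'rect', (array([558.9, 133.9]), array([18.1, 78.5]), 66.0))
dock blue (626, 'zmed', np.float64(46.9), 'mean', array([391.2, 270.4]), 'rect', (array([392.5, 274.8]), array([ 72., 123.]), 81.9))
 any48 (702, 'zmed', np.float64(46.9), 'mean', array([392.6, 273.2]), 'rect', (array([393.5, 275.7]), array([ 73.9, 125.1]), 81.9))
 drive red (136, 'zmed', np.float64(124.9), 'mean', array([391.4, 273.7]), 'rect', (array([391.7, 274.2]), array([15.1, 76.3]), 82.1)) (162, 'zmed', np.float64(124.7), 'mean', array([392.9, 274.1]), 'rect', (array([393.1, 274.9]), array([17.9, 78.1]), 81.6))
dock green (579, 'zmed', np.float64(47.2), 'mean'
[... 415 characters left out ...]
y([ 407.9, -232.6]), 'rect', (array([ 408.4, -234.7]), array([18.2, 79.9]), -77.0))
rest (602, 'zmed', np.float64(46.3), 'mean', array([486.9, -15.5]), 'rect', (array([487.5, -15.2]), array([ 64.9, 115.9]), 88.7))
yel (171, 'zmed', np.float64(109.8), 'mean', array([519. , 277.1]), 'rect', (array([520.5, 278. ]), array([15.7, 77. ]), -84.0)) (157, 'zmed', np.float64(111.2), 'mean', array([253.7, 258.4]), 'rect', (array([253.8, 259.5]), array([16.7, 78.6]), -50.9))
glass (454, 'zmed', np.float64(80.0), 'mean', array([593.7, 407.3]), 'rect', (array([598.5, 397.1]), array([ 73.5, 107.5]), -53.7))
table z -0.7439982134321335 [ 0.48783278 -0.01732773  0.01412296] [0.33023506 0.12276356 0.00710101]
```

Every measurement matches the given sizes (plate heights 47 mm, tops 125 mm, 74×124 mm). Long axes: red dock 66°, blue 82°, green −77°, rest 88.7°. First I go over the blue drive.

Emit:
carry_out --motion "0.008 -0.0363 0 0 0 -2.5 0; 0.008 -0.0363 0 0 0 -2.5 0; 0.008 -0.0363 0 0 0 -2.5 0; 0.008 -0.0363 0 0 0 -2.5 0; 0.008 -0.0363 0 0 0 -2.5 0; 0.008 -0.0363 0 0 0 -2.5 0; 0.008 -0.0363 0 0 0 -2.5 0; 0.008 -0.0363 0 0 0 -2.5 0; 0.008 -0.0363 0 0 0 -2.5 0; 0.008 -0.0363 0 0 0 -2.5 0; 0.008 -0.0363 0 0 0 -2.5 0; 0.008 -0.0363 0 0 0 -2.5 0; 0.008 -0.0363 0 0 0 -2.5 0; 0.008 -0.0363 0 0 0 -2.5 0; 0.008 -0.0363 0 0 0 -2.5 0; 0.008 -0.0363 0 0 0 -2.5 0; 0.008 -0.0363 0 0 0 -2.5 0; 0.008 -0.0363 0 0 0 -2.5 0; 0.008 -0.0363 0 0 0 -2.5 0; 0.008 -0.0363 0 0 0 -2.5 0" --grip_force 25

```text
time_s: 1.77
ee_pos: [0.4063, -0.2364, 0.2052]
eef_rot: [-3.141, -0.0, 1.802]
force: [0.4, 0.8, 0.4]
grip_width: 0.0938
grip_force: 0.0
```

Emit:
carry_out --motion "0 0 0 0 0 0 0; 0 0 0 0 0 0 0; 0 0 0 0 0 0 0"

```text
time_s: 2.02
ee_pos: [0.4062, -0.2339, 0.2051]
eef_rot: [-3.141, -0.001, 1.804]
force: [-0.1, -0.3, -0.2]
grip_width: 0.0942
grip_force: 0.0
```

```bash
cat >> h.py <<'E'
def state(tgt=None,ang=None):
    o=ctrl.get_obs(); p=o['ee_pos']*1000; cl=(np.degrees(o['eef_rot'][2])-90+90)%180-90
    print('t',round(o['time_s'],2),'tcp',np.round(p,1),'rp',np.round(np.degrees(o['eef_rot'][:2]),2),'closing',round(cl,2),'F',np.round(o['force'],1),'M',np.round(o['moment'],2),'w',round(o['grip_width']*1000,1),'gf',round(o['grip_force'],1))
    if tgt is not None: print('go',np.round(np.array(tgt)-p[:len(tgt)],1),'turn',round((ang-cl+90)%180-90,2))
E
python3 - <<'E'
from h import *
state((408.2,-234.9),13.1)
c=cap('wrist'); cv2.imwrite('pics/w1.png',c['pixels'][...,::-1]); M=masks(c)
print(fit(c,.11,.14,M['any'],(0,640,0,400)),fit(c,.035,.06,M['green'],(0,640,0,400)))
c=cap('top');M=masks(c);b=(325,380,163,200);print(fit(c,.035,.06,M['any'],b))
E
```

```text
t 2.02 tcp [ 406.2 -233.9  205.1] rp [-1.7996e+02 -5.0000e-02] closing 13.38 F [-0.1 -0.3 -0.2] M [-0.04  0.04 -0.03] w 94.2 gf 0.0
go [ 2. -1.] turn -0.28
(1627, 'zmed', np.float64(125.9), 'mean', array([ 407.6, -231.3]), 'rect', (array([ 408.5, -233.6]), array([18.1, 79.1]), -77.0)) (4364, 'zmed', np.float64(48.1), 'mean', array([ 407.7, -228. ]), 'rect', (array([ 408.3, -234. ]), array([ 72.1, 123.3]), -77.0))
(596, 'zmed', np.float64(46.4), 'mean', array([487.2, -15.6]), 'rect', (array([487.6, -15.3]), array([ 64.8, 115.8]), 88.7))
```

View pics/w1.png

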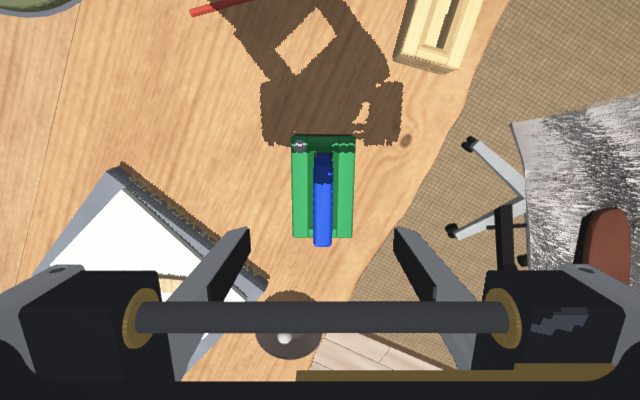

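The wrist view shows the blue drive in the green dock centred between the fingers at (323,200), agreeing with the top camera within 1 mm. Descend and close.

Emit:
carry_out --motion "0.002 -0.0005 -0.02 0 0 -0.3 0; 0 0 -0.025 0 0 0 0; 0 0 -0.025 0 0 0 0; 0 0 -0.025 0 0 0 0; 0 0 -0.02 0 0 0 0; 0 0 0 0 0 0 0; 0 0 0 0 0 0 255; 0 0 0 0 0 0 255; 0 0 0 0 0 0 255; 0 0 0 0 0 0 255; 0 0 0 0 0 0 255; 0 0 0 0 0 0 255; 0 0 0 0 0 0 255; 0 0 0 0 0 0 255; 0 0 0 0 0 0 255; 0 0 0 0 0 0 255" --grip_force 25

```text
time_s: 3.45
ee_pos: [0.4085, -0.2348, 0.0904]
eef_rot: [-3.142, -0.0, 1.799]
force: [-0.4, -0.9, 0.5]
grip_width: 0.0304
grip_force: 0.0
```

```bash
python3 -c "
from h import *
state((408.3,-234.4),13)"
```

```text
t 3.45 tcp [ 408.5 -234.8   90.4] rp [-180.   -0.] closing 13.07 F [-0.4 -0.9  0.5] M [-0.11  0.03 -0.01] w 30.4 gf 0.0
go [-0.2  0.4] turn -0.07
```

Emit:
carry_out --motion "0 0 0 0 0 0 255; 0 0 0 0 0 0 255; 0 0 0 0 0 0 255; 0 0 0 0 0 0 255; 0 0 0 0 0 0 255; 0 0 0 0 0 0 255"

```text
time_s: 3.95
ee_pos: [0.4085, -0.2348, 0.0904]
eef_rot: [-3.141, -0.0, 1.799]
force: [-0.1, -0.3, -0.5]
grip_width: 0.0176
grip_force: 25.0
```

Emit:
carry_out --motion "0 0 0.01 0 0 0 255; 0 0 0.015 0 0 0 255; 0 0 0.02 0 0 0 255; 0 0 0.02 0 0 0 255; 0 0 0.02 0 0 0 255; 0 0 0.02 0 0 0 255; 0 0 0.02 0 0 0 255; 0 0 0 0 0 0 255; 0 0 0 0 0 0 255"

```text
time_s: 4.7
ee_pos: [0.4087, -0.235, 0.2161]
eef_rot: [3.14, 0.001, 1.799]
force: [-1.0, -0.9, -2.3]
grip_width: 0.0179
grip_force: 25.0
```

```bash
python3 -c "
from h import *
state((487.5,-15.2),-1.3)
c=cap('wrist');M=masks(c)
print(fit(c,.22,.28,M['blue'],(0,640,0,400)))
c=cap('scene');cv2.imwrite('pics/s1.png',c['pixels'][...,::-1])"
```

```text
t 4.7 tcp [ 408.7 -235.   216.1] rp [1.7993e+02 7.0000e-02] closing 13.07 F [-1.  -0.9 -2.3] M [-0.09  0.03  0.02] w 17.9 gf 25.0
go [ 78.8 219.8] turn -14.37
(3819, 'zmed', np.float64(251.6), 'mean', array([ 406.7, -221.3]), 'rect', (array([ 407.9, -225.9]), array([18.1, 63.7]), -76.7))
```

View pics/s1.png

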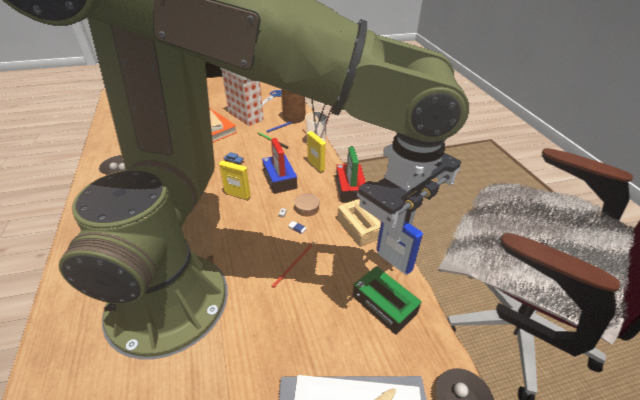

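The scene shows the blue drive hanging upright in the fingers at (400,240), with the green dock empty. Move over the rest.

Emit:
carry_out --motion "0.006 0.0158 0 0 0 -1 255; 0.0098 0.0275 0 0 0 -1.8 255; 0.0098 0.0275 0 0 0 -1.8 255; 0.0098 0.0275 0 0 0 -1.8 255; 0.0098 0.0275 0 0 0 -1.8 255; 0.0098 0.0275 0 0 0 -1.8 255; 0.0098 0.0275 0 0 0 -1.8 255; 0.0098 0.0275 0 0 0 -1.8 255; 0.0042 0.0115 0 0 0 -0.8 255; 0 0 0 0 0 0 255; 0 0 0 0 0 0 255; 0 0 0 0 0 0 255"

```text
time_s: 5.8
ee_pos: [0.4869, -0.0157, 0.2147]
eef_rot: [-3.14, 0.0, 1.548]
force: [0.6, -0.3, -1.4]
grip_width: 0.018
grip_force: 25.0
```

```bash
python3 -c "
from h import *
state((487.5,-15.2),-1.3)
c=cap('wrist');M=masks(c);cv2.imwrite('pics/w2.png',c['pixels'][...,::-1])
print(fit(c,.035,.06,M['any'],(0,640,0,400)))
c=cap('top');M=masks(c);print(fit(c,.235,.27,M['blue'],(300,420,100,250)))
print(fit(c,.035,.06,M['green'],(390,450,180,228)))"
```

```text
t 5.8 tcp [486.9 -15.7 214.7] rp [-179.92    0.  ] closing -1.32 F [ 0.6 -0.3 -1.4] M [-0.07  0.02  0.02] w 18.0 gf 25.0
go [0.6 0.5] turn 0.02
(5220, 'zmed', np.float64(48.0), 'mean', array([554.2, 126.1]), 'rect', (array([559.3, 135. ]), array([ 74. , 123.5]), 66.1))
None
(642, 'zmed', np.float64(46.8), 'mean', array([ 408.2, -236. ]), 'rect', (array([ 407. , -234.8]), array([ 70.3, 123.4]), -77.0))
```

View pics/w2.png

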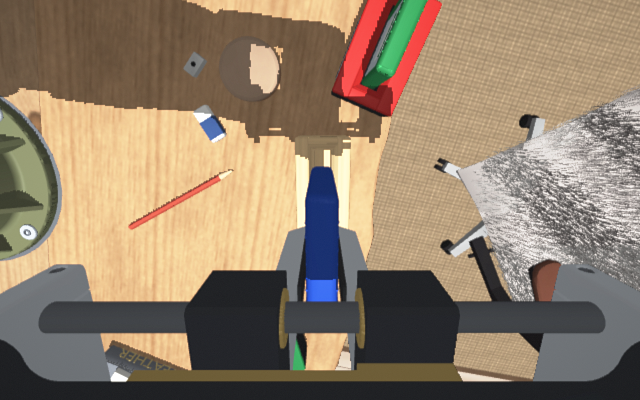

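The wrist view shows the drive (322,240) centred over the rest's slot (322,150). Lower it.

Emit:
carry_out --motion "0.0006 0.0005 -0.015 0 0 0 255; 0 0 -0.02 0 0 0 255; 0 0 -0.02 0 0 0 255; 0 0 -0.02 0 0 0 255; 0 0 -0.01 0 0 0 255; 0 0 -0.005 0 0 0 255; 0 0 -0.005 0 0 0 255; 0 0 -0.005 0 0 0 255; 0 0 0 0 0 0 255"

```text
time_s: 6.65
ee_pos: [0.4879, -0.0147, 0.1153]
eef_rot: [3.142, 0.0, 1.547]
force: [-0.4, 0.3, -2.2]
grip_width: 0.0177
grip_force: 25.0
```

```bash
python3 -c "
from h import *
state((487.5,-15.2,90.4),-1.3)"
```

```text
t 6.65 tcp [487.9 -14.7 115.3] rp [180.   0.] closing -1.34 F [-0.4  0.3 -2.2] M [-0.09  0.06 -0.01] w 17.7 gf 25.0
go [ -0.4  -0.5 -24.9] turn 0.04
```

Emit:
carry_out --motion "0 0 -0.006 0 0 0 255; 0 0 -0.006 0 0 0 255; 0 0 -0.006 0 0 0 255; 0 0 -0.004 0 0 0 255; 0 0 -0.002 0 0 0 255; 0 0 0 0 0 0 255"

```text
time_s: 7.15
ee_pos: [0.4877, -0.0145, 0.0909]
eef_rot: [-3.141, -0.0, 1.548]
force: [0.2, -0.3, -1.1]
grip_width: 0.0178
grip_force: 25.0
```

```bash
python3 -c "
from h import *
state((487.5,-15.2,90.4),-1.3)"
```

```text
t 7.15 tcp [487.7 -14.5  90.9] rp [-179.95   -0.  ] closing -1.33 F [ 0.2 -0.3 -1.1] M [-0.07  0.08 -0.01] w 17.8 gf 25.0
go [-0.2 -0.7 -0.5] turn 0.03
```

Emit:
carry_out --motion "0 0 0 0 0 0 0; 0 0 0 0 0 0 0; 0 0 0 0 0 0 0; 0 0 0 0 0 0 0; 0 0 0 0 0 0 0; 0 0 0 0 0 0 0; 0 0 0.015 0 0 0 0; 0 0 0.025 0 0 0 0; 0 0 0.025 0 0 0 0; 0 0 0.025 0 0 0 0; 0 0 0.025 0 0 0 0; 0.0143 0.0297 0 0 0 -4.5 0; 0.0143 0.0297 0 0 0 -4.5 0; 0.0143 0.0297 0 0 0 -4.5 0; 0.0143 0.0297 0 0 0 -4.5 0; 0.0143 0.0297 0 0 0 -4.5 0; 0 0 0 0 0 0 0; 0 0 0 0 0 0 0; 0 0 0 0 0 0 0"

```text
time_s: 8.73
ee_pos: [0.5592, 0.1336, 0.2062]
eef_rot: [-3.141, 0.0, 1.156]
force: [0.3, 0.2, -0.0]
grip_width: 0.0938
grip_force: 0.0
```

```bash
python3 -c "
from h import *
state((558.9,134.4),-24)
c=cap('wrist');M=masks(c)
print(fit(c,.11,.14,M['any'],(0,640,0,400)),fit(c,.035,.06,M['red'],(0,640,0,400)))
c=cap('scene');cv2.imwrite('pics/s2.png',c['pixels'][...,::-1])"
```

```text
t 8.73 tcp [559.2 133.6 206.2] rp [-1.7998e+02  2.0000e-02] closing -23.76 F [ 0.3  0.2 -0. ] M [-0.07  0.11  0.03] w 93.8 gf 0.0
go [-0.3  0.8] turn -0.24
(2723, 'zmed', np.float64(125.3), 'mean', array([397.2, 277.1]), 'rect', (array([393.8, 276.5]), array([20. , 79.7]), 82.3)) (4525, 'zmed', np.float64(48.0), 'mean', array([562.9, 140.7]), 'rect', (array([559.6, 135.4]), array([ 73.8, 123.7]), 66.3))
```

View pics/s2.png

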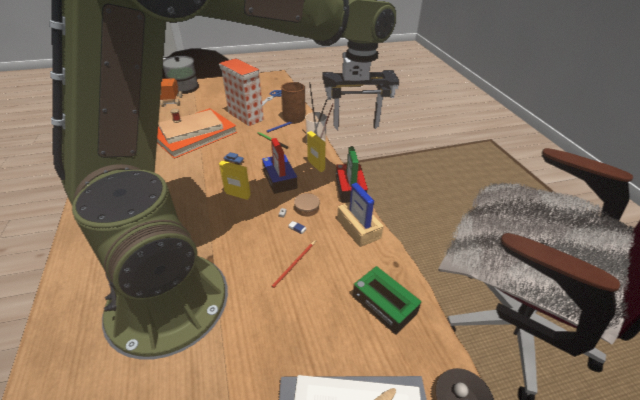

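Blue stands upright in the rest (362,210); the gripper is over the green drive. Descend and grip.

Emit:
carry_out --motion "0 0.001 -0.02 0 0 -0.2 0; 0 0 -0.025 0 0 0 0; 0 0 -0.025 0 0 0 0; 0 0 -0.025 0 0 0 0; 0 0 -0.021 0 0 0 255; 0 0 0 0 0 0 255; 0 0 0 0 0 0 255; 0 0 0 0 0 0 255; 0 0 0 0 0 0 255; 0 0 0 0 0 0 255; 0 0 0 0 0 0 255; 0 0 0 0 0 0 255; 0 0 0 0 0 0 255; 0 0 0 0 0 0 255; 0 0 0 0 0 0 255; 0 0 0 0 0 0 255; 0 0 0 0 0 0 255; 0 0 0 0 0 0 255; 0 0 0 0 0 0 255; 0 0 0 0 0 0 255"

```text
time_s: 10.5
ee_pos: [0.5594, 0.135, 0.0904]
eef_rot: [-3.142, 0.0, 1.151]
force: [0.4, 0.4, -0.8]
grip_width: 0.0182
grip_force: 25.0
```

```bash
python3 -c "
from h import *
state((559.2,134.7,90.4),-24)"
```

```text
t 10.5 tcp [559.4 135.   90.4] rp [-180.    0.] closing -24.03 F [ 0.4  0.4 -0.8] M [-0.04  0.11 -0.04] w 18.2 gf 25.0
go [-0.2 -0.3 -0. ] turn 0.03
```

Emit:
carry_out --motion "0 0 0.01 0 0 0 255; 0 0 0.02 0 0 0 255; 0 0 0.025 0 0 0 255; 0 0 0.03 0 0 0 255; 0 0 0.03 0 0 0 255; 0 0 0.03 0 0 0 255; 0 0 0 0 0 0 255"

```text
time_s: 11.08
ee_pos: [0.561, 0.1353, 0.2424]
eef_rot: [3.134, -0.005, 1.151]
force: [0.3, 0.9, -0.6]
grip_width: 0.0177
grip_force: 25.0
```

Emit:
carry_out --motion "-0.0063 -0.0154 0 0 0 1.5 255; -0.0126 -0.0308 0 0 0 3.1 255; -0.0126 -0.0308 0 0 0 3.1 255; -0.0126 -0.0308 0 0 0 3.1 255; -0.0126 -0.0308 0 0 0 3.1 255; -0.0126 -0.0308 0 0 0 3.1 255; -0.0126 -0.0308 0 0 0 3.1 255; -0.0126 -0.0308 0 0 0 3.1 255; -0.0126 -0.0308 0 0 0 3.1 255; -0.0126 -0.0308 0 0 0 3.1 255; -0.0126 -0.0308 0 0 0 3.1 255; -0.0126 -0.0308 0 0 0 3.1 255; -0.0063 -0.0154 0 0 0 1.5 255; 0 0 0 0 0 0 255; 0 0 0 0 0 0 255; 0 0 0 0 0 0 255"

```text
time_s: 12.42
ee_pos: [0.4084, -0.234, 0.2354]
eef_rot: [-3.142, -0.0, 1.798]
force: [0.4, 0.2, -0.9]
grip_width: 0.0181
grip_force: 25.0
```

```bash
python3 -c "
from h import *
state((408.4,-234.8,90.4),13.1)"
```

```text
t 12.42 tcp [ 408.4 -234.   235.4] rp [-1.8e+02 -2.0e-02] closing 13.04 F [ 0.4  0.2 -0.9] M [0.02 0.05 0.01] w 18.1 gf 25.0
go [   0.    -0.8 -145. ] turn 0.06
```

Emit:
carry_out --motion "0 -0.0008 -0.015 0 0 0 255; 0 0 -0.025 0 0 0 255; 0 0 -0.025 0 0 0 255; 0 0 -0.02 0 0 0 255; 0 0 -0.015 0 0 0 255; 0 0 -0.005 0 0 0 255; 0 0 -0.005 0 0 0 255; 0 0 -0.005 0 0 0 255; 0 0 -0.005 0 0 0 255; 0 0 0 0 0 0 255"

```text
time_s: 13.25
ee_pos: [0.4082, -0.2352, 0.1151]
eef_rot: [-3.141, -0.0, 1.799]
force: [-0.8, 0.5, -2.0]
grip_width: 0.0179
grip_force: 25.0
```

```bash
python3 -c "
from h import *
state((408.4,-234.8,90.4),13.1)"
```

```text
t 13.25 tcp [ 408.2 -235.2  115.1] rp [-1.7999e+02 -1.0000e-02] closing 13.08 F [-0.8  0.5 -2. ] M [-0.02  0.06  0.05] w 17.9 gf 25.0
go [  0.2   0.4 -24.7] turn 0.02
```

Emit:
carry_out --motion "0 0 -0.006 0 0 0 255; 0 0 -0.006 0 0 0 255; 0 0 -0.006 0 0 0 255; 0 0 -0.004 0 0 0 255; 0 0 -0.002 0 0 0 255; 0 0 0 0 0 0 255"

```text
time_s: 13.75
ee_pos: [0.408, -0.2354, 0.0909]
eef_rot: [-3.141, -0.001, 1.799]
force: [0.5, 0.5, -1.7]
grip_width: 0.018
grip_force: 25.0
```

Emit:
carry_out --motion "0 0 0 0 0 0 0; 0 0 0 0 0 0 0; 0 0 0 0 0 0 0; 0 0 0 0 0 0 0; 0 0 0 0 0 0 0; 0 0 0 0 0 0 0; 0 0 0.015 0 0 0 0; 0 0 0.025 0 0 0 0; 0 0 0.025 0 0 0 0; 0 0 0.025 0 0 0 0; 0 0 0.025 0 0 0 0; 0 0 0 0 0 0 0"

```text
time_s: 14.75
ee_pos: [0.4095, -0.2363, 0.211]
eef_rot: [3.137, 0.005, 1.799]
force: [-0.2, 0.6, -0.2]
grip_width: 0.0924
grip_force: 0.0
```

Emit:
carry_out --motion "-0.0011 0.0364 0 0 0 -1.5 0; -0.0011 0.0364 0 0 0 -1.5 0; -0.0011 0.0364 0 0 0 -1.5 0; -0.0011 0.0364 0 0 0 -1.5 0; -0.0011 0.0364 0 0 0 -1.5 0; -0.0011 0.0364 0 0 0 -1.5 0; -0.0011 0.0364 0 0 0 -1.5 0; -0.0011 0.0364 0 0 0 -1.5 0; -0.0011 0.0364 0 0 0 -1.5 0; -0.0011 0.0364 0 0 0 -1.5 0; -0.0011 0.0364 0 0 0 -1.5 0; -0.0011 0.0364 0 0 0 -1.5 0; -0.0011 0.0364 0 0 0 -1.5 0; -0.0011 0.0364 0 0 0 -1.5 0; 0 0 0 0 0 0 0; 0 0 0 0 0 0 0; 0 0 0 0 0 0 0"

```text
time_s: 16.17
ee_pos: [0.3927, 0.2736, 0.2059]
eef_rot: [-3.141, 0.001, 1.433]
force: [0.5, 0.2, 0.0]
grip_width: 0.0943
grip_force: 0.0
```

```bash
python3 -c "
from h import *
state((393.3,275.2),-8.1)
c=cap('wrist');M=masks(c)
print(fit(c,.11,.14,M['any'],(250,400,100,260)),fit(c,.11,.14,M['red'],(0,640,0,400)),fit(c,.035,.06,M['blue'],(0,640,0,400)))
c=cap('top');M=masks(c);b=(390,450,180,228)
print(fit(c,.11,.15,M['any'],b),fit(c,.035,.06,M['any'],b))
b=(325,380,163,200);print(fit(c,.11,.15,M['any'],b))
b=(275,335,135,185);print(fit(c,.035,.06,M['red'],b))"
```

```text
t 16.17 tcp [392.7 273.6 205.9] rp [-1.7997e+02  4.0000e-02] closing -7.89 F [0.5 0.2 0. ] M [-0.07  0.1   0.01] w 94.3 gf 0.0
go [0.6 1.6] turn -0.21
(1603, 'zmed', np.float64(125.9), 'mean', array([393.8, 279.7]), 'rect', (array([393.6, 277.3]), array([18.4, 79.2]), 82.6)) (1531, 'zmed', np.float64(126.0), 'mean', array([393.8, 280. ]), 'rect', (array([393.7, 277.3]), array([17.3, 79.2]), 81.7)) (4456, 'zmed', np.float64(48.1), 'mean', array([395.1, 282.7]), 'rect', (array([393.4, 277.4]), array([ 72.8, 121.8]), 82.0))
(160, 'zmed', np.float64(124.3), 'mean', array([ 408.9, -233.8]), 'rect', (array([ 409.4, -234.9]), array([18.1, 80.6]), -77.6)) (701, 'zmed', np.float64(46.8), 'mean', array([ 407.2, -230.6]), 'rect', (array([ 408.5, -234.2]), array([ 73.3, 125.5]), -77.0))
(176, 'zmed', np.float64(124.5), 'mean', array([488. , -13.5]), 'rect', (array([488.9, -14.4]), array([19.1, 76.4]), 88.8))
(692, 'zmed', np.float64(46.6), 'mean', array([558.4, 132.8]), 'rect', (array([558.9, 134. ]), array([ 74. , 122.9]), 65.6))
```

Emit:
carry_out --motion "0.0007 0.0024 -0.02 0 0 -0.2 0; 0 0 -0.025 0 0 0 0; 0 0 -0.025 0 0 0 0; 0 0 -0.025 0 0 0 0; 0 0 -0.0205 0 0 0 255; 0 0 0 0 0 0 255; 0 0 0 0 0 0 255; 0 0 0 0 0 0 255; 0 0 0 0 0 0 255; 0 0 0 0 0 0 255; 0 0 0 0 0 0 255; 0 0 0 0 0 0 255; 0 0 0 0 0 0 255; 0 0 0 0 0 0 255; 0 0 0 0 0 0 255; 0 0 0 0 0 0 255; 0 0 0 0 0 0 255; 0 0 0 0 0 0 255; 0 0 0 0 0 0 255; 0 0 0 0 0 0 255"

```text
time_s: 17.93
ee_pos: [0.3935, 0.2765, 0.0909]
eef_rot: [-3.141, 0.0, 1.429]
force: [-0.5, 0.2, -0.8]
grip_width: 0.0175
grip_force: 25.0
```

```bash
python3 -c "
from h import *
state((559.4,135.0,90.4),-24)"
```

```text
t 17.93 tcp [393.5 276.5  90.9] rp [-179.99    0.  ] closing -8.13 F [-0.5  0.2 -0.8] M [-0.07  0.05 -0.  ] w 17.5 gf 25.0
go [ 165.9 -141.5   -0.5] turn -15.87
```

Emit:
carry_out --motion "0 0 0.01 0 0 0 255; 0 0 0.02 0 0 0 255; 0 0 0.025 0 0 0 255; 0 0 0.03 0 0 0 255; 0 0 0.03 0 0 0 255; 0 0 0.03 0 0 0 255; 0 0 0 0 0 0 255; 0.0103 -0.0088 0 0 0 -1 255; 0.0207 -0.0177 0 0 0 -2 255; 0.0207 -0.0177 0 0 0 -2 255; 0.0207 -0.0177 0 0 0 -2 255; 0.0207 -0.0177 0 0 0 -2 255; 0.0207 -0.0177 0 0 0 -2 255; 0.0207 -0.0177 0 0 0 -2 255; 0.0207 -0.0177 0 0 0 -2 255; 0.0103 -0.0088 0 0 0 -1 255; 0 0 0 0 0 0 255; 0 0 0 0 0 0 255; 0 0 0 0 0 0 255"

```text
time_s: 19.52
ee_pos: [0.5583, 0.1358, 0.2359]
eef_rot: [-3.141, 0.0, 1.151]
force: [-0.4, -0.1, -0.9]
grip_width: 0.0176
grip_force: 25.0
```

```bash
python3 -c "
from h import *
state((559.2,134.6,90.4),-24)
c=cap('wrist');M=masks(c);cv2.imwrite('pics/w3.png',c['pixels'][...,::-1])"
```

```text
t 19.52 tcp [558.3 135.8 235.9] rp [-1.7997e+02  1.0000e-02] closing -24.06 F [-0.4 -0.1 -0.9] M [-0.08  0.13  0.01] w 17.6 gf 25.0
go [   0.9   -1.2 -145.5] turn 0.06
```

View pics/w3.png

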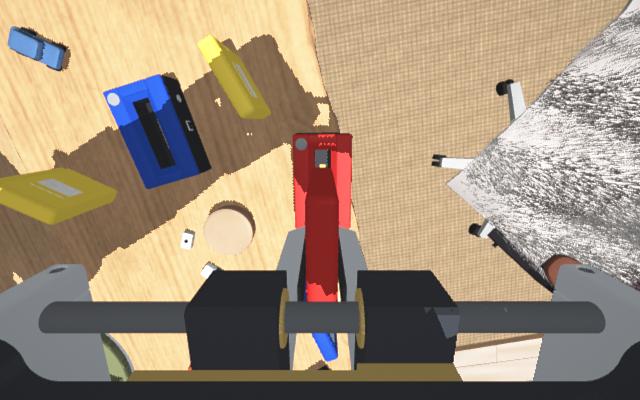

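The red drive (322,240) hangs over the red dock's slot (322,158), and the blue dock (157,130) is empty. Lower it.

Emit:
carry_out --motion "0.001 -0.001 -0.015 0 0 0 255; 0 0 -0.025 0 0 0 255; 0 0 -0.025 0 0 0 255; 0 0 -0.02 0 0 0 255; 0 0 -0.015 0 0 0 255; 0 0 -0.005 0 0 0 255; 0 0 -0.005 0 0 0 255; 0 0 -0.005 0 0 0 255; 0 0 -0.005 0 0 0 255; 0 0 0 0 0 0 255"

```text
time_s: 20.4
ee_pos: [0.5598, 0.1342, 0.1156]
eef_rot: [-3.141, 0.0, 1.15]
force: [-0.4, 0.8, -1.3]
grip_width: 0.0178
grip_force: 25.0
```

```bash
python3 -c "
from h import *
state((559.2,134.8,90.9),-24)"
```

```text
t 20.4 tcp [559.8 134.2 115.6] rp [-1.7998e+02  1.0000e-02] closing -24.12 F [-0.4  0.8 -1.3] M [-0.05  0.08  0.03] w 17.8 gf 25.0
go [ -0.6   0.6 -24.7] turn 0.12
```

Emit:
carry_out --motion "0 0 -0.006 0 0 0 255; 0 0 -0.006 0 0 0 255; 0 0 -0.006 0 0 0 255; 0 0 -0.004 0 0 0 255; 0 0 -0.002 0 0 0 255; 0 0 0 0 0 0 255"

```text
time_s: 20.9
ee_pos: [0.56, 0.134, 0.0915]
eef_rot: [-3.141, 0.0, 1.15]
force: [-0.0, 1.2, -1.6]
grip_width: 0.0183
grip_force: 25.0
```

Emit:
carry_out --motion "0 0 0 0 0 0 0; 0 0 0 0 0 0 0; 0 0 0 0 0 0 0; 0 0 0 0 0 0 0; 0 0 0 0 0 0 0; 0 0 0 0 0 0 0; 0 0 0.015 0 0 0 0; 0 0 0.025 0 0 0 0; 0 0 0.025 0 0 0 0; 0 0 0.025 0 0 0 0; 0 0 0.025 0 0 0 0; -0.0144 -0.0298 0 0 0 4.55 0; -0.0144 -0.0298 0 0 0 4.55 0; -0.0144 -0.0298 0 0 0 4.55 0; -0.0144 -0.0298 0 0 0 4.55 0; -0.0144 -0.0298 0 0 0 4.55 0; 0 0 0 0 0 0 0; 0 0 0 0 0 0 0; 0 0 0 0 0 0 0"

```text
time_s: 22.48
ee_pos: [0.4883, -0.0147, 0.2072]
eef_rot: [3.141, -0.0, 1.545]
force: [0.3, 0.5, 0.4]
grip_width: 0.094
grip_force: 0.0
```

```bash
python3 -c "
from h import *
state((487.7,-14.7,90.9),-1.3)
c=cap('wrist');M=masks(c)
print(fit(c,.11,.14,M['blue'],(250,400,60,260)))
c=cap('top');M=masks(c)
b=(275,335,135,185);print(fit(c,.11,.15,M['any'],b));
b=(235,290,190,235);print(fit(c,.035,.06,M['any'],b))"
```

```text
t 22.48 tcp [488.3 -14.7 207.2] rp [ 1.7997e+02 -1.0000e-02] closing -1.47 F [0.3 0.5 0.4] M [-0.05  0.07  0.01] w 94.0 gf 0.0
go [  -0.6    0.  -116.3] turn 0.17
(1475, 'zmed', np.float64(126.0), 'mean', array([488.9, -10.5]), 'rect', (array([488.8, -12.7]), array([17.1, 78.3]), 88.8))
(161, 'zmed', np.float64(124.3), 'mean', array([559.1, 132.3]), 'rect', (array([560.2, 133. ]), array([17.8, 80.5]), 66.0))
(743, 'zmed', np.float64(46.9), 'mean', array([393.2, 275.3]), 'rect', (array([393.2, 275.5]), array([ 74.6, 124.6]), 81.9))
```

Emit:
carry_out --motion "0 0.001 -0.02 0 0 0.1 0; 0 0 -0.025 0 0 0 0; 0 0 -0.025 0 0 0 0; 0 0 -0.025 0 0 0 0; 0 0 -0.0213 0 0 0 255; 0 0 0 0 0 0 255; 0 0 0 0 0 0 255; 0 0 0 0 0 0 255; 0 0 0 0 0 0 255; 0 0 0 0 0 0 255; 0 0 0 0 0 0 255; 0 0 0 0 0 0 255; 0 0 0 0 0 0 255; 0 0 0 0 0 0 255; 0 0 0 0 0 0 255; 0 0 0 0 0 0 255; 0 0 0 0 0 0 255; 0 0 0 0 0 0 255; 0 0 0 0 0 0 255; 0 0 0 0 0 0 255"

```text
time_s: 24.25
ee_pos: [0.488, -0.014, 0.0907]
eef_rot: [-3.142, 0.0, 1.548]
force: [-0.7, -0.3, 0.6]
grip_width: 0.0177
grip_force: 25.0
```

```bash
python3 -c "
from h import *
state((393.5,276,90.9),-8.1)"
```

```text
t 24.25 tcp [488.  -14.   90.7] rp [-180.    0.] closing -1.28 F [-0.7 -0.3  0.6] M [-0.13  0.16 -0.04] w 17.7 gf 25.0
go [-9.45e+01  2.90e+02  2.00e-01] turn -6.82
```

Emit:
carry_out --motion "0 0 0.01 0 0 0 255; 0 0 0.02 0 0 0 255; 0 0 0.025 0 0 0 255; 0 0 0.03 0 0 0 255; 0 0 0.03 0 0 0 255; 0 0 0.03 0 0 0 255; 0 0 0 0 0 0 255"

```text
time_s: 24.83
ee_pos: [0.4896, -0.0141, 0.2419]
eef_rot: [3.133, 0.001, 1.549]
force: [0.2, -0.4, -1.4]
grip_width: 0.0178
grip_force: 25.0
```

Emit:
carry_out --motion "-0.0047 0.0145 0 0 0 -0.3 255; -0.0095 0.029 0 0 0 -0.7 255; -0.0095 0.029 0 0 0 -0.7 255; -0.0095 0.029 0 0 0 -0.7 255; -0.0095 0.029 0 0 0 -0.7 255; -0.0095 0.029 0 0 0 -0.7 255; -0.0095 0.029 0 0 0 -0.7 255; -0.0095 0.029 0 0 0 -0.7 255; -0.0095 0.029 0 0 0 -0.7 255; -0.0095 0.029 0 0 0 -0.7 255; -0.0047 0.0145 0 0 0 -0.3 255; 0 0 0 0 0 0 255; 0 0 0 0 0 0 255; 0 0 0 0 0 0 255"

```text
time_s: 26.0
ee_pos: [0.3932, 0.2754, 0.2356]
eef_rot: [-3.141, 0.0, 1.428]
force: [-0.3, -0.7, -1.5]
grip_width: 0.0181
grip_force: 25.0
```

```bash
python3 -c "
from h import *
state((393.5,276,90.9),-8.1)"
```

```text
t 26.0 tcp [393.2 275.4 235.6] rp [-1.7999e+02  2.0000e-02] closing -8.18 F [-0.3 -0.7 -1.5] M [-0.04  0.02  0.01] w 18.1 gf 25.0
go [   0.3    0.6 -144.7] turn 0.08
```

Emit:
carry_out --motion "0 0.0003 -0.015 0 0 0 255; 0 0 -0.025 0 0 0 255; 0 0 -0.025 0 0 0 255; 0 0 -0.02 0 0 0 255; 0 0 -0.015 0 0 0 255; 0 0 -0.005 0 0 0 255; 0 0 -0.005 0 0 0 255; 0 0 -0.005 0 0 0 255; 0 0 -0.005 0 0 0 255; 0 0 0 0 0 0 255"

```text
time_s: 26.83
ee_pos: [0.3931, 0.2762, 0.1153]
eef_rot: [-3.141, 0.0, 1.428]
force: [-0.3, 0.2, -1.7]
grip_width: 0.018
grip_force: 25.0
```

```bash
python3 -c "
from h import *
state((393.5,276,90.9),-8.1)"
```

```text
t 26.83 tcp [393.1 276.2 115.3] rp [-1.7999e+02  1.0000e-02] closing -8.19 F [-0.3  0.2 -1.7] M [-0.07  0.02 -0.01] w 18.0 gf 25.0
go [  0.4  -0.2 -24.4] turn 0.09
```

Emit:
carry_out --motion "0 0 -0.006 0 0 0 255; 0 0 -0.006 0 0 0 255; 0 0 -0.006 0 0 0 255; 0 0 -0.004 0 0 0 255; 0 0 -0.002 0 0 0 255; 0 0 0 0 0 0 255"

```text
time_s: 27.33
ee_pos: [0.393, 0.2763, 0.0911]
eef_rot: [-3.141, 0.0, 1.428]
force: [0.0, 0.2, -1.7]
grip_width: 0.0175
grip_force: 25.0
```

Emit:
carry_out --motion "0 0 0 0 0 0 0; 0 0 0 0 0 0 0; 0 0 0 0 0 0 0; 0 0 0 0 0 0 0; 0 0 0 0 0 0 0; 0 0 0 0 0 0 0; 0 0 0.015 0 0 0 0; 0 0 0.025 0 0 0 0; 0 0 0.025 0 0 0 0; 0 0 0.025 0 0 0 0; 0 0 0.025 0 0 0 0; 0 -0.03 0 0 0 0 0; 0 -0.04 0 0 0 0 0; 0 -0.04 0 0 0 0 0; 0 -0.04 0 0 0 0 0; 0 -0.03 0 0 0 0 0; 0 0 0 0 0 0 0; 0 0 0 0 0 0 0; 0 0 0 0 0 0 0"

```text
time_s: 28.92
ee_pos: [0.3932, 0.0968, 0.2068]
eef_rot: [3.141, -0.0, 1.428]
force: [-1.1, 0.6, -0.2]
grip_width: 0.0944
grip_force: 0.0
```

```bash
python3 -c "
from h import *
state()
c=cap('scene');cv2.imwrite('pics/s3.png',c['pixels'][...,::-1])
c=cap('top');M=masks(c);cv2.imwrite('pics/t3.png',c['pixels'][...,::-1])
for b in((275,335,135,185),(235,290,190,235),(390,450,180,228)):
    print(fit(c,.11,.15,M['any'],b),fit(c,.035,.06,M['any'],b))
print('glass',fit(c,.03,.3,M['any'],(185,245,130,170)))"
```

```text
t 28.92 tcp [393.2  96.8 206.8] rp [ 1.7999e+02 -2.0000e-02] closing -8.2 F [-1.1  0.6 -0.2] M [-0.06  0.02  0.01] w 94.4 gf 0.0
(162, 'zmed', np.float64(125.2), 'mean', array([559.1, 132.4]), 'rect', (array([559.9, 133.1]), array([19.2, 79.8]), 66.0)) (506, 'zmed', np.float64(47.2), 'mean', array([562.5, 140.5]), 'rect', (array([559.5, 134.1]), array([ 75. , 123.6]), 65.9))
(164, 'zmed', np.float64(124.7), 'mean', array([393.4, 273.9]), 'rect', (array([393.5, 274.3]), array([18.4, 78.1]), 82.1)) (703, 'zmed', np.float64(46.9), 'mean', array([392.3, 272.9]), 'rect', (array([393.2, 275.6]), array([ 74.6, 123.7]), 81.9))
(163, 'zmed', np.float64(124.9), 'mean', array([ 409.1, -233.9]), 'rect', (array([ 409.4, -235.3]), array([18.2, 79.8]), -77.1)) (698, 'zmed', np.float64(47.0), 'mean', array([ 407.2, -230.8]), 'rect', (array([ 408.7, -235. ]), array([ 73.5, 125.4]), -76.9))
glass (455, 'zmed', np.float64(80.1), 'mean', array([594. , 407.4]), 'rect', (array([598.2, 397. ]), array([ 72.4, 108.3]), -54.4))
```

View pics/s3.png

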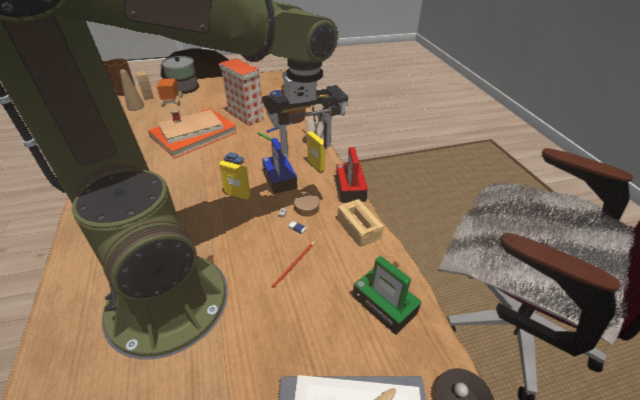

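The picture shows each drive upright in its own dock (blue 280,165; red 352,175; green 388,290). All are within about 1.5 mm of centre, with tops at the home height. The glass has not moved and the gripper is clear.

```bash
python3 -c "
from station import ctrl
print(ctrl.hand_in())"
```

```text
the job is handed in; nothing more can be done
None
```

I handed the job in at about 29 s: blue, green and red each measured upright and fully seated in their own docks, about 1.5 mm or less off centre, with the brush glass unmoved; hand-in returned no verdict.

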